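# Hold test tweezers on a module's contacts

### The arm

A 6-joint arm with a two-finger parallel gripper is mounted at the origin on the work surface. World frame = base frame: x ahead of the robot, y to its left, z up, the work surface at z = 0. Lengths are in m, angles in rad, forces in N, time in s.
With the tool pointing down it reaches from about 0.425 to 0.95 m from the base axis. Payload 3.5 kg.
Tool frame: the origin (TCP) lies midway between the tips of the shut fingers; the grasp point (between the pads) lies 19 mm behind it (ctrl.pinch_z is the distance from the TCP to the grasp point, in m); z points along the fingers, y is the line along which they close (so a half turn about z gives the same grasp; the last joint's range is limited). The gripper opens to 85 mm and grips with 20 to 120 N. Pads are 22 mm wide; open, the fingers measure 114 mm over their backs; the gripper's body (76 mm by 85 mm) begins 54 mm behind the grasp point. The pads swing forward as they close: fully open they stand 13 mm farther back than shut.
Start: joints at [-1.457, 0.286, 1.577, -0, 1.279, -0.15], TCP at [0.176, -0.652, 0.231] pointing down, gripper open.
Joint ranges: [-2.77, 2.77], [-0.9, 2.22], [0.21, 2.48], [-1.53, 4.67], [0.24, 2.81], [-2.84, 2.84]. Speed limits (rad/s): [2.79, 2.79, 3.14, 3.14, 3.14, 3.14].

### API

Orientations are given as a unit quaternion [x, y, z, w].
In Python, from plant import get_state, viewer, sign_off, ctrl gives the robot as it stands. The module is installed in compiled form; this text tells all that it offers.
- The arm moves only by the shell command python3 -m handwheel 'ROWS' [FORCE]. ROWS is JSON, a list that holds one entry, the list of rows, each a list of 5 numbers: the finger opening in m, from 0 to 0.0854, then the shift along the tool's x, y, z in m, then the turn about the tool's z in degrees. In form: [[[claw, x, y, z, spin], ...]]. A call has 1 to 12 rows; each row shifts and turns the commanded pose from where the row before left it, along the tool's axes as they then stand; what a row does not reach is not made up. A row lasts 1/12 s, in which the tool goes at most 41.7 mm and 7.16 degrees, less where a joint would pass 70% of its speed; a pose out of reach is approached as far as the arm can. A call is refused whole if a number of a shift passes 0.0417 or a number of a turn 7.16, either way. A call with a gripper value outside its range is refused whole. The fingers move at their own pace and stop on an object; FORCE is the grip in N (left out, the last holds). Time passes only in rows, so rows that do not move let the fingers close. It gives the time, the measured TCP pose, the force, the opening and the grip force at its end, in the units of the state.
- get_state(): the state, without advancing time (a new reading comes with each control period).
- viewer.read_camera(name): name is "scene" or "top"; returns the picture (480x640x3 uint8, blue, green, red); there is no depth.
- viewer.camera_params(name): a dict with "fov_y" (degrees; the focal length in pixels is half the picture's height over the tangent of half this angle, whatever the lens; pixels are square), "cx", "cy" (the principal point, pixels), "xyz" and "attitude" of the camera in the world. Camera axes: x right, y up, looking along -z (the intrinsics and any distortion apply to the point x, -y, -z); pixel columns grow to the right and rows downward; lengths in m; the calibration is good to about 2 mm. A picture is of the moment at which its call begins. camera_params takes no time and is no camera call.
- sign_off(): hands the job in; it is judged then, once.
Trained networks look in the newest picture that a camera, given by its name, has taken for a name from the list of things; names that differ only in an ending like _2 or _b are one class to them, and where a whole thing is asked for, a point or a joint stands for the part that bears it (a point fixed in the world has none). Each returns a list of dicts, best first, with "confidence" (0 to 1); they miss things now and then, are a little off and sometimes report something else, mostly with a low value. They report only what shows in the picture. A call takes as long as a camera call. They do not tell look-alikes from the thing itself.
- viewer.look_for(camera, name): "extent" ([left, top, width, height] as shares, 0 to 1, of the picture: columns of its width, rows of its height, round what is visible of it).
- viewer.outline_of(camera, name): "mask" (480x640 bool, what is visible of it) and "extent" ([left, top, width, height] as shares, 0 to 1, of the picture: columns of its width, rows of its height, round what is visible of it).
- viewer.pinpoint(camera, name): "xy" ([column, row] as shares, 0 to 1, of the picture: columns of its width, rows of its height: a listed point, or the origin of a listed thing).
The state is a dict: "time": time; "qpos": joint angles; "dq": joint speeds; "joint_efforts": joint torques, N m; "eef_pos": TCP position; "tcp_rot": TCP orientation; "contact_force": force on the tool from outside, world axes, zero at the start; "wrist_torque": the same for the moment, N m; "opening": opening from 0.0 (shut) to 1.0 (fully open); "finger_force": force on a finger pad.
Only numpy, scipy, OpenCV 4.12 (cv2) and the standard library are available. Lean on these libraries where they do the work, as an engineer would, in place of code of your own. Each camera call takes 0.05 s, during which the arm holds its last target. There are 200 camera calls.

### The job

Measure the plug-in module that has two bare contact studs on top: pick up the cordless test tweezers by their arms, squeeze them until the two tips stand as far apart as the two studs, and rest one tip on the middle of each stud, the tweezers roughly level and pressing only lightly. Hold the tips there with that gap steady for at least two seconds while the reading settles, and finish still holding them so. Do not shift the multimeter or the spare module.

Things in the scene. Friction and masses are not known exactly. Their poses are not given: they have to be found in the camera images.
- tweezers: Cordless test tweezers, 177 mm long, about 65 g, lying flat on the bench left or right of the board: a black meter body with display at the tail (60 x 26 x 20 mm, x = -97 to -37 mm), two flat bare steel arms side by side, and thin tips bent down to underside level at x = +80 mm. Origin: on the centre line at underside level, below the ribbed finger grips. x to the tips, y to the left arm, z up. Mass centre 5 mm behind.
- grip (a point): Where to squeeze the tweezers: midway between the arms at the ribbed finger grips (ribs run 10 mm either way along x), 14 mm above the underside. Each arm is 4 mm thick and 12 mm high (8 to 20 mm above the underside). Width over the arms here: 30 mm left alone (tips 34 mm apart), 23 mm when the tips are 19 mm apart and the arms just parallel; the tip gap shrinks 2.1 mm per 1 mm of width. Axes as the tweezers'.
- pivot (a point): Midway between the two sprung pivots of the arms (9.5 mm to either side), 70 mm behind the grip and 150 mm behind the tips. The arms swing level, open by themselves, never latch. Squeezed at the grip, each pushes back 2.9 N per mm that it is pushed in: about 10 N each with the tips 19 mm apart, 22 N with the tips shut. Under some 5 N the tweezers slip easily in the grip. Axes as the tweezers'.
- tip_left (a point): Lowest point of the tip of the tweezers' left arm (+y side): a rounded end 3 mm across. Axes turn with the arm.
- tip_right (a point): Lowest point of the tip of the tweezers' right arm (-y side), likewise.
- board: Plug-in circuit board, fixed: a black case with white panel and rows of sockets, 210 x 280 x 45 mm (x, y, z). Origin: centre of its underside on the bench. It carries three fixed plug-in modules in a row along its y axis, 76 mm apart, through its centre; any of the three can be in any place.
- module: The module to be measured, fixed on the board: white housing 34 x 48 x 20 mm (x, y, z), with two bare steel contact studs standing on top. Origin: centre of its underside, 45 mm above the bench. Axes parallel to the board's.
- stud_left: One contact stud of that module, a steel disc with flat top, 9.6 mm across the top, 3 mm high. Origin: centre of its TOP face, 68 mm above the bench, 9.5 mm to +y of the module's centre. The studs' centres are 19 mm apart along the module's y.
- stud_right: The other contact stud, 9.5 mm to -y of the module's centre; origin at the centre of its top face, likewise.
- lamp_module: Bystander: module with a small bulb, fixed on the board, same housing, 42 mm high in all. Origin: centre of its underside.
- pot_module: Bystander: module with a round black knob, fixed on the board, same housing, 32 mm high in all. Origin: centre of its underside.
- multimeter: Bystander: red hand-held multimeter with dial, 165 x 80 x 43 mm (x, y, z), 0.4 kg, lying loose on the other side of the board. Origin: centre of its underside.
- spare_module: Bystander: loose spare module with a bar-shaped top, 34 x 48 x 26 mm, on the bench to the far left of the board. Origin: centre of its underside.
Not all that is in view belongs to the job. What is shaped like the tweezers but orange is not meant.

How it is judged:
By the outcome, as a careful person would: the job done as asked, in the order asked, and still so for the second after the job is handed in, while the arm keeps its last pose, push and grip.
It also fails if it takes over 51 s, if anything falls off the work surface, if the arm or the gripper's body presses on something with over 40 N, if the wrist force passes 120 N, or if a joint passes its speed limit or range.

## Working session

There is one attempt and no reset: what is moved stays moved. The work goes in short steps, Python scripts to look and compute and a shell command to move; the robot and the scene stay as the last step left them, time stands still between calls to the robot, and variables do not carry over. Pictures are saved under pics/ and viewed, at most 10 in all, crops included, and the job is handed in when it is done.

```bash
mkdir -p pics
cat > h.py <<'E'
import numpy as np,cv2
from scipy.spatial.transform import Rotation as R
from plant import get_state, viewer, sign_off, ctrl
def K(n):
    p=viewer.camera_params(n); f=240/np.tan(np.radians(p['fov_y'])/2); return p,f
def ray(n,xy):
    p,f=K(n); u,v=xy[0]*640,xy[1]*480
    d=np.array([(u-p['cx'])/f,-(v-p['cy'])/f,-1]); q=np.array(p['attitude'])
    return np.array(p['xyz']),R.from_quat(q).apply(d)
def onz(n,xy,z):
    o,d=ray(n,xy); return o+d*(z-o[2])/d[2]
def tri(a,b):
    o1,d1=ray('scene',a);o2,d2=ray('top',b)
    A=np.c_[d1,-d2];s=np.linalg.lstsq(A,o2-o1,rcond=None)[0]
    p,q=o1+s[0]*d1,o2+s[1]*d2
    return (p+q)/2,np.linalg.norm(p-q)
E
python3 - <<'E'
from h import *
np.set_printoptions(precision=4,suppress=True)
for n in('scene','top'):
    print(viewer.camera_params(n)); cv2.imwrite(f'pics/{n}0.png',viewer.read_camera(n))
    for t in 'grip pivot tip_left tip_right stud_left stud_right module board tweezers'.split():
        for r in viewer.pinpoint(n,t)[:3]: print(n,t,round(r['confidence'],2),np.round(np.array(r['xy'])*[640,480],1))
s=get_state();print(s,ctrl.pinch_z)
E
```

```text
{'fov_y': 42.21509567004122, 'cx': 311.79682619932197, 'cy': 248.38172713576228, 'xyz': array([ 1.305 , -0.6156,  1.0239]), 'attitude': array([0.3521, 0.1683, 0.4055, 0.8266])}
scene grip 0.97 [422.3 203.8]
scene grip 0.86 [363.3 167.8]
scene pivot 0.84 [355.8 175.9]
scene pivot 0.57 [398.  194.6]
scene tip_left 0.59 [374.1 150.5]
scene tip_left 0.5 [455. 216.]
scene tip_right 0.58 [383.3 154. ]
scene tip_right 0.48 [452.4 226.4]
scene stud_left 0.37 [453.5 219.1]
scene module 0.63 [331.7 265.6]
scene board 0.83 [330.  278.3]
scene tweezers 0.88 [422.4 210.5]
scene tweezers 0.3 [456.6 219.1]
{'fov_y': 54.03310842702229, 'cx': 314.86527146593005, 'cy': 241.00479504877296, 'xyz': array([ 0.3819, -0.0028,  0.9558]), 'attitude': array([ 0.0499, -0.0551, -0.6954,  0.7148])}
top grip 0.85 [136.8 228.8]
top grip 0.66 [123.6 343.6]
top pivot 0.95 [154.2 327.9]
top pivot 0.6 [149.1 261.8]
top pivot 0.47 [342.9 218. ]
top tip_left 0.46 [ 92.2 373.3]
top tip_left 0.46 [339.  216.9]
top tip_left 0.45 [117.1 202.6]
top tip_right 0.63 [ 84.2 351.3]
top stud_left 0.33 [305.5 211.2]
top stud_right 0.57 [308.8 208.8]
top module 0.87 [301.5 210.6]
top board 0.74 [307.4 214.4]
top board 0.63 [475.8 244.1]
top tweezers 0.84 [129.8 343.6]
top tweezers 0.76 [137.9 233.5]
{'time': 1.0, 'qpos': array([-1.457 ,  0.2863,  1.5767, -0.    ,  1.2786, -0.15  ]), 'dq': array([ 0.0008,  0.0006, -0.0015, -0.0005, -0.0015, -0.0001]), 'joint_efforts': array([  0.0009, -40.5972, -29.2948,  -0.0001,   0.0005,   0.    ]), 'eef_pos': array([ 0.176 , -0.6516,  0.2313]), 'tcp_rot': array([ 0.9913,  0.1315, -0.    , -0.    ]), 'contact_force': array([-0.4046, -0.1416,  0.1389]), 'wrist_torque': array([0.0258, 0.0099, 0.019 ]), 'finger_force': 0.0, 'opening': 0.99855616625741} 0.0187
```

View pics/scene0.png

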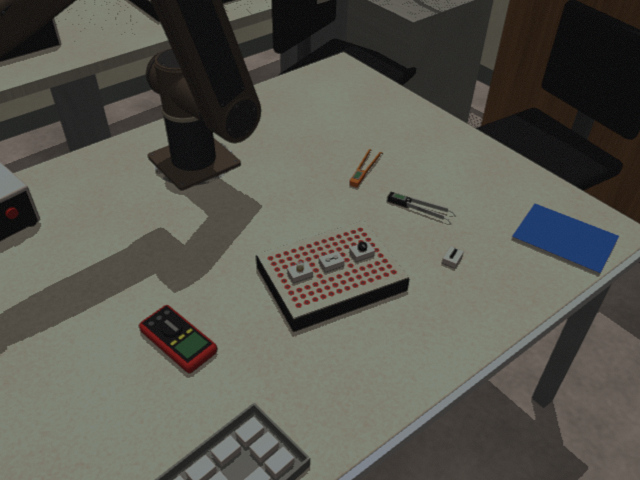

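View pics/top0.png

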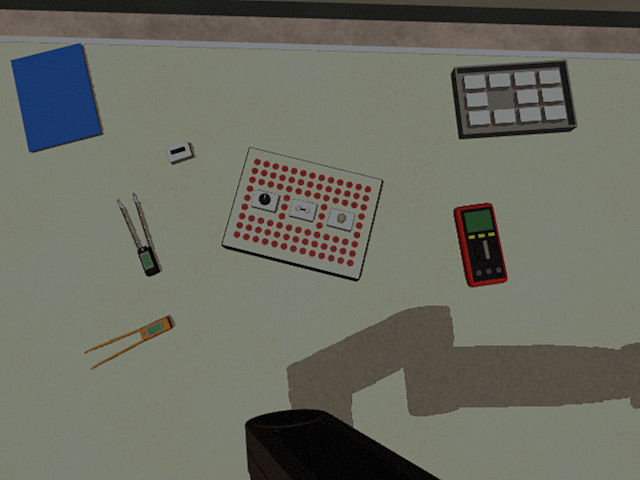

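The black tweezers lie at top px (117–158, 195–275), and the orange look-alike is at (130,343). The module with what looks like studs is in the middle of the board at top px (302,210). I'll zoom in on it.

Run:
```python
from h import *
np.set_printoptions(precision=4,suppress=True)
T=cv2.imread('pics/top0.png');S=cv2.imread('pics/scene0.png')
z=lambda I,x,y,w,h,W,H:cv2.resize(I[y:y+h,x:x+w],(W,H),interpolation=cv2.INTER_CUBIC)
c=np.vstack([np.hstack([z(T,240,180,120,60,400,200),z(S,280,230,100,50,400,200)]),np.hstack([z(T,100,185,80,80,400,400),z(S,380,180,80,80,400,400)])])
cv2.imwrite('pics/z.png',c)
# averaged networks
for t in 'grip pivot tip_left tip_right tweezers stud_left stud_right module lamp_module pot_module'.split():
    for n in('scene','top'):
        print(n,t,end=' ')
        for k in range(2):
            viewer.read_camera(n)
            for r in viewer.pinpoint(n,t)[:3]: print(round(r['confidence'],2),np.round(np.array(r['xy'])*[640,480],1),end=' ')
        print()
```

```text
scene grip 0.73 [364.3 166.3] 0.65 [422.5 205.5] 0.2 [457.3 216.3] 0.74 [425.7 205.5] 0.71 [363.2 163.9] 0.4 [451.3 223. ] 
top grip 0.82 [135.4 232.5] 0.77 [123.9 340.8] 0.88 [135.2 230.8] 0.85 [123.  343.9] 
scene pivot 0.97 [394.9 195.5] 0.65 [333.3 265.5] 0.58 [354.7 175.5] 0.58 [396.9 194.3] 0.53 [355.2 176.4] 
top pivot 0.93 [156.  328.2] 0.57 [149.9 261.2] 0.28 [180.9 156.4] 0.67 [147.5 261.3] 0.58 [156.  328.8] 
scene tip_left 0.64 [455.8 220.3] 0.42 [371.7 150.3] 0.61 [455.2 218.7] 0.54 [371.7 151.2] 0.46 [397.5 197.3] 
top tip_left 0.69 [116.  198.3] 0.62 [ 88.6 370.3] 0.6 [118.7 196.6] 0.58 [ 91.3 369.4] 
scene tip_right 0.75 [451.4 224.5] 0.42 [383.3 152.9] 0.58 [453.2 224.6] 0.54 [379.8 152.7] 
top tip_right 0.69 [ 86.6 348.8] 0.46 [150.7 256.5] 0.45 [132.8 196.6] 0.72 [ 85.2 350.6] 0.45 [133.8 191.6] 
scene tweezers 0.7 [366.  169.1] 0.62 [423.8 209.2] 0.84 [422.5 212.8] 0.63 [365.8 167. ] 
top tweezers 0.95 [130.4 343.3] 0.73 [141.2 231.9] 0.82 [128.3 342.8] 0.66 [136.6 233.2] 0.33 [303.3 210. ] 
scene stud_left 0.61 [420.8 209. ] 
top stud_left 0.43 [293.8 207.6] 0.41 [294.1 210.3] 
scene stud_right 0.75 [450.4 227.3] 
top stud_right 0.39 [305.8 209.7] 0.48 [304.9 208.3] 0.3 [265.5 202.8] 
scene module 0.68 [397.6 195.1] 0.63 [332.8 263.1] 0.84 [329.5 267. ] 
top module 0.89 [305.6 211.5] 0.72 [303.5 207. ] 
scene lamp_module 0.91 [300.6 275.9] 0.73 [361.4 258.5] 0.67 [301.9 274.4] 0.3 [332.4 265. ] 
top lamp_module 0.59 [338.9 216.9] 0.78 [341.1 216.5] 0.72 [140.3 231.8] 
scene pot_module 0.94 [358.8 254.1] 0.86 [361.9 254.8] 
top pot_module 0.94 [264.9 202.1] 0.96 [266.2 203.3] 0.51 [305.4 210.3]
```

View pics/z.png

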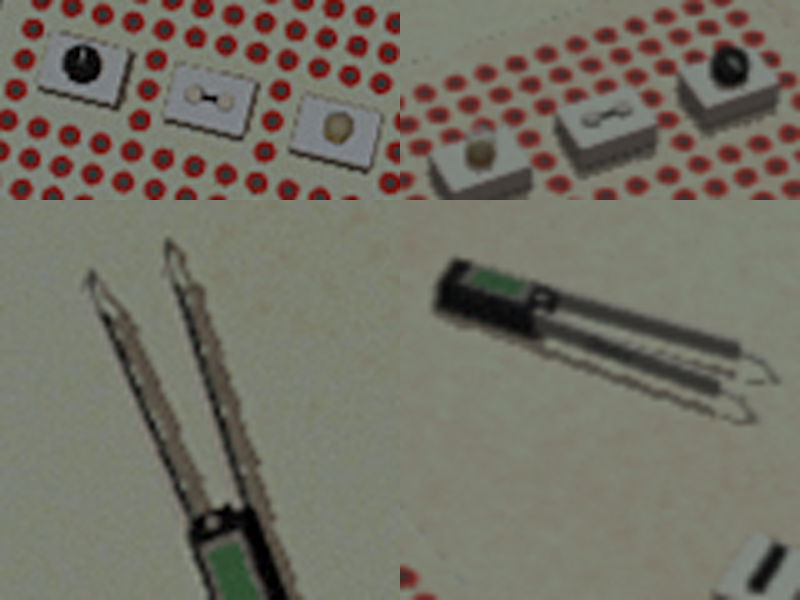

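The middle module carries two studs joined by a mark, at about (298.5,208) and (308,210) in top and (327.5,260) and (336,257) in scene. The tweezers' tips are at top (118,200) and (133.6,193), which in scene are (455,216) and (451,224).

```bash
cat >> h.py <<'E'
def blob(I,box,f):
    x,y,w,h=box; c=cv2.resize(I[y:y+h,x:x+w],None,fx=8,fy=8,interpolation=cv2.INTER_CUBIC)
    m=f(c.astype(int)).astype(np.uint8); n,l,s,ce=cv2.connectedComponentsWithStats(m)
    k=1+s[1:,4].argmax(); return (ce[k]+.5)/8-.5+[x,y],s[k,4]/64
sh=lambda p:np.array([(p[0]+.5)/640,(p[1]+.5)/480])
E
python3 - <<'E'
from h import *
np.set_printoptions(precision=4,suppress=True)
T=cv2.imread('pics/top0.png');S=cv2.imread('pics/scene0.png')
px=lambda x,y:np.array([x/640,y/480])
st=[(298.5,208.2),(307.8,210.3)];ss=[(327.5,259.75),(336,256.75)]
for p in st: print('stud top',onz('top',px(*p),.068))
for p in ss: print('stud scene',onz('scene',px(*p),.068))
tt=[(118,200),(133.6,193)];ts=[(455.4,216.2),(451.4,224.4)]
A=[];
for p,q in zip(tt,ts): print('tip top',onz('top',px(*p),0),'scene',onz('scene',px(*q),0))
g=lambda c:(c[...,1]>c[...,2]+18)&(c[...,1]>c[...,0]+8)
for n,I,b in(('top',T,(135,240,28,36)),('scene',S,(385,185,40,30))):
    ce,a=blob(I,b,g); print('display',n,ce,a,onz(n,sh(ce),.020))
    bk=lambda c:c.max(-1)<55
    ce,a=blob(I,b,bk); print('dark',ce,a)
for n,b in(('top','pot_module'),):pass
# module housings in top (white tops) 
for nm,b,zz in(('pot',(250,185,30,28),.065),('mod',(288,195,30,28),.065),('lamp',(326,205,30,28),.065)):
    ce,a=blob(T,b,lambda c:(c.min(-1)>125)&(np.ptp(c,axis=-1)<45)); print(nm,ce,a,onz('top',sh(ce),zz))
# same for scene tops
def corners(): pass
E
```

```text
stud top [0.578  0.0257 0.068 ]
stud top [0.5744 0.0077 0.068 ]
stud scene [0.5789 0.002  0.068 ]
stud scene [0.583  0.0226 0.068 ]
tip top [0.5996 0.4022 0.    ] scene [0.6027 0.3975 0.    ]
tip top [0.6154 0.3713 0.    ] scene [0.6179 0.3666 0.    ]
display top [146.1117 259.8854] 77.09375 [0.4737 0.3261 0.02  ]
dark [149.4128 261.1726] 256.59375
display scene [399.0401 196.0773] 24.4375 [0.4776 0.3212 0.02  ]
dark [402.182  201.5706] 219.546875
pot [265.4739 201.1667] 119.921875 [0.5898 0.0891 0.065 ]
mod [304.2577 213.4641] 79.765625 [0.5677 0.0134 0.065 ]
lamp [340.2133 220.1523] 110.109375 [ 0.5565 -0.0563  0.065 ]
```

```bash
r='[0.0854,0.0287,-0.0215,0,0]'; python3 -m handwheel '[[[0.0854,0.0287,-0.0215,0,0],[0.0854,0.0287,-0.0215,0,0],[0.0854,0.0287,-0.0215,0,0],[0.0854,0.0287,-0.0215,0,0],[0.0854,0.0287,-0.0215,0,0],[0.0854,0.0287,-0.0215,0,0],[0.0854,0.0287,-0.0215,0,0],[0.0854,0.0287,-0.0215,0,0],[0.0854,0.0287,-0.0215,0,0],[0.0854,0.0287,-0.0215,0,0],[0.0854,0.0287,-0.0215,0,0],[0.0854,0.0287,-0.0215,0,0]]]' 20
python3 -m handwheel '[[[0.0854,0.0287,-0.0215,0,0],[0.0854,0.0287,-0.0215,0,0],[0.0854,0.0287,-0.0215,0,0],[0.0854,0.0287,-0.0215,0,0],[0.0854,0.0107,-0.0379,0,0],[0.0854,0.0107,-0.0379,0,0],[0.0854,0.0107,-0.0379,0,0],[0.0854,0.0107,-0.0379,0,0],[0.0854,0.0107,-0.0379,0,0],[0.0854,0.0107,-0.0379,0,0],[0.0854,0.0107,-0.0379,0,0],[0.0854,0.0107,-0.0379,0,0]]]'
python3 -m handwheel '[[[0.05,0.0107,-0.0379,0,0],[0.05,0.0107,-0.0379,0,0],[0.05,0.0107,-0.0379,0,0],[0.05,0.0107,-0.0379,0,0],[0.05,0.0107,-0.0379,0,0],[0.05,0.0107,-0.0379,0,0],[0.05,0,0,0.02,-5],[0.05,0,0,0.02,-4.7],[0.05,0,0,0,0],[0.05,0,0,0,0]]]'
```

```text
time: 6.0
eef_pos: [0.4421, -0.3112, 0.2317]
tcp_rot: [0.991, 0.131, 0.0, 0.0]
contact_force: [1.2, -0.5, -0.8]
opening: 0.998
finger_force: 0.0
time: 7.0
eef_pos: [0.5329, 0.1172, 0.2317]
tcp_rot: [0.991, 0.132, 0.0, 0.0]
contact_force: [0.2, -0.3, -0.5]
opening: 1.001
finger_force: 0.0
time: 7.83
eef_pos: [0.5349, 0.3512, 0.1898]
tcp_rot: [0.977, 0.214, -0.002, 0.0]
contact_force: [0.1, 0.1, -0.1]
opening: 0.586
finger_force: 0.0
```

```bash
python3 -m handwheel '[[[0.05,0,0,0.03,0],[0.05,0,0,0.03,0],[0.05,0,0,0.03,0],[0.05,0,0,0.03,0],[0.05,0,0,0.02,0],[0.05,0,0,0.01,0],[0.05,0,0,0,0],[0.05,0,0,0,0]]]'
python3 - <<'E'
from h import *
S=viewer.read_camera('scene');T=viewer.read_camera('top')
z=lambda I,x,y,w,h,W,H:cv2.resize(I[y:y+h,x:x+w],(W,H),interpolation=cv2.INTER_CUBIC)
cv2.imwrite('pics/a.png',np.hstack([z(S,370,140,100,100,400,400),z(T,90,180,100,100,400,400)]))
E
```

```text
time: 8.5
eef_pos: [0.5371, 0.3516, 0.0428]
tcp_rot: [0.977, 0.214, 0.001, -0.0]
contact_force: [-0.6, 0.4, 0.5]
opening: 0.586
finger_force: 0.0
```

View pics/a.png

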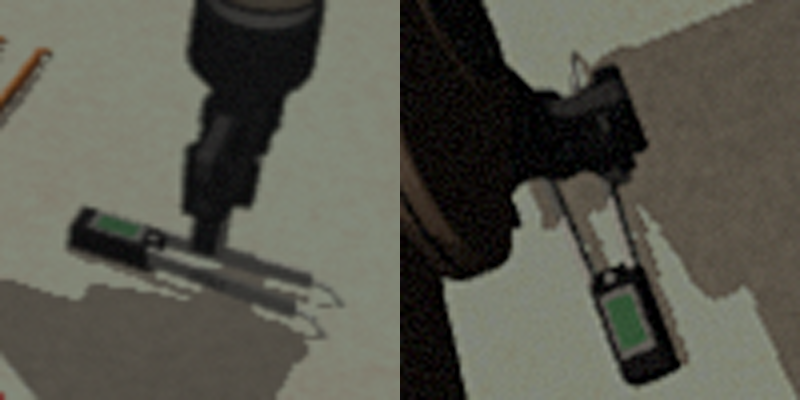

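Run:
```python
from h import *
for z in(.043,.05): print(onz('scene',[421.5/640,202.5/480],z))
```

```text
[0.54613715 0.32678306 0.043     ]
[0.55155279 0.32005783 0.05      ]
```

```bash
python3 -m handwheel '[[[0.05,0,0,0.015,0],[0.05,0,0,0.01,0],[0.05,0,0,0.007,0],[0.05,0,0,0.004,0],[0.05,0,0,0.003,0],[0.05,0,0,0.001,0],[0.05,0,0,0,0],[0.05,0,0,0,0]]]'
python3 -m handwheel '[[[0.04,0,0,0,0],[0.035,0,0,0,0],[0.032,0,0,0,0],[0.03,0,0,0,0],[0.03,0,0,0,0],[0.028,0,0,0,0],[0.028,0,0,0,0],[0.028,0,0,0,0],[0.028,0,0,0,0]]]' 20
```

```text
time: 9.27
eef_pos: [0.5362, 0.3517, 0.0016]
tcp_rot: [0.977, 0.215, 0.0, -0.0]
contact_force: [-0.9, -0.0, 0.7]
opening: 0.586
finger_force: 0.0
time: 10.02
eef_pos: [0.5362, 0.3517, 0.0018]
tcp_rot: [0.977, 0.215, 0.0, -0.0]
contact_force: [-0.1, 0.5, 3.6]
opening: 0.326
finger_force: 2.7
```

```bash
python3 -m handwheel '[[[0.026,0,0,0,0],[0.025,0,0,0,0],[0.024,0,0,0,0],[0.023,0,0,0,0],[0.023,0,0,0,0],[0.023,0,0,0,0],[0.023,0,0,0,0]]]' 40
python3 -m handwheel '[[[0.023,0,0,-0.005,0],[0.023,0,0,-0.01,0],[0.023,0,0,-0.01,0],[0.023,0,0,-0.015,0],[0.023,0,0,-0.02,0],[0.023,0,0,-0.02,0],[0.023,0,0,-0.02,0],[0.023,0,0,-0.02,0],[0.023,0,0,0,0],[0.023,0,0,0,0],[0.023,0,0,0,0]]]'
python3 - <<'E'
from h import *
S=viewer.read_camera('scene');T=viewer.read_camera('top')
z=lambda I,x,y,w,h,W,H:cv2.resize(I[y:y+h,x:x+w],(W,H),interpolation=cv2.INTER_CUBIC)
cv2.imwrite('pics/b.png',np.hstack([z(S,370,120,100,100,400,400),z(T,60,180,100,100,400,400)]))
E
```

```text
time: 10.6
eef_pos: [0.5363, 0.3519, 0.0021]
tcp_rot: [0.977, 0.215, 0.0, -0.0]
contact_force: [-1.4, 0.1, 5.0]
opening: 0.274
finger_force: 9.2
time: 11.52
eef_pos: [0.5353, 0.3512, 0.1207]
tcp_rot: [0.977, 0.215, -0.001, 0.0]
contact_force: [0.7, 0.0, -1.9]
opening: 0.274
finger_force: 9.5
```

View pics/b.png

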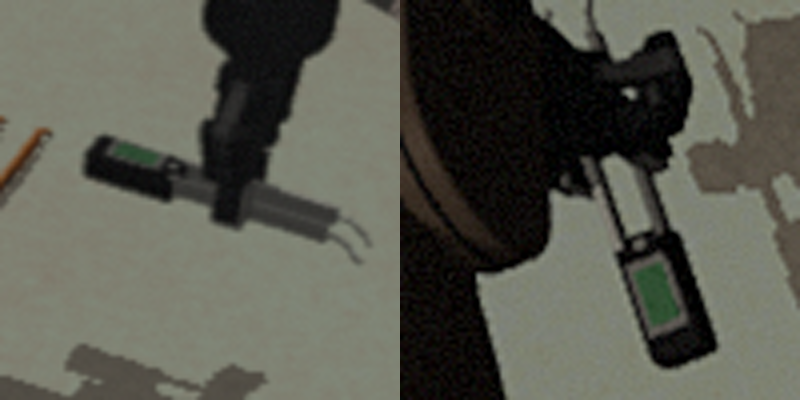

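The tweezers are held, with the arms parallel and the body level. Next I turn them and carry them to above the module.

```bash
python3 -m handwheel '[[[0.023,0,0,0,3],[0.023,0,0,0,5.7],[0.023,0,0,0,6.5],[0.023,0,0,0,6.5],[0.023,0,0,0,6.5],[0.023,0,0,0,5.5],[0.023,0,0,0,4],[0.023,0,0,0,0]]]'
python3 -m handwheel '[[[0.023,0.001,0.01,0,0],[0.023,0.002,0.02,0,0],[0.023,0.004,0.03,0,0],[0.023,0.004,0.034,0,0],[0.023,0.004,0.034,0,0],[0.023,0.004,0.034,0,0],[0.023,0.004,0.034,0,0],[0.023,0.004,0.034,0,0],[0.023,0.003,0.03,0,0],[0.023,0.003,0.03,0,0],[0.023,0.002,0.02,0,0],[0.023,0.0016,0.0089,0,0]]]'
python3 -m handwheel '[[[0.023,0,0,0,0],[0.023,0,0,0.01,0],[0.023,0,0,0.01,0],[0.023,0,0,0.005,0],[0.023,0,0,0,0],[0.023,0,0,0,0],[0.023,0,0,0,0],[0.023,0,0,0,0]]]'
python3 - <<'E'
from h import *
S=viewer.read_camera('scene');T=viewer.read_camera('top')
z=lambda I,x,y,w,h,W,H:cv2.resize(I[y:y+h,x:x+w],(W,H),interpolation=cv2.INTER_CUBIC)
cv2.imwrite('pics/c.png',np.hstack([z(S,285,195,80,80,400,400),z(T,265,175,80,80,400,400)]))
E
```

```text
time: 12.28
eef_pos: [0.535, 0.3511, 0.1194]
tcp_rot: [0.994, -0.113, -0.001, 0.001]
contact_force: [0.6, 0.3, -0.9]
opening: 0.271
finger_force: 9.5
time: 13.28
eef_pos: [0.4994, 0.0299, 0.1208]
tcp_rot: [0.994, -0.113, -0.001, 0.0]
contact_force: [0.5, 0.6, -0.0]
opening: 0.277
finger_force: 9.5
time: 13.95
eef_pos: [0.5008, 0.0328, 0.0966]
tcp_rot: [0.994, -0.112, 0.0, -0.0]
contact_force: [-0.5, 0.1, -0.6]
opening: 0.272
finger_force: 9.5
```

View pics/c.png

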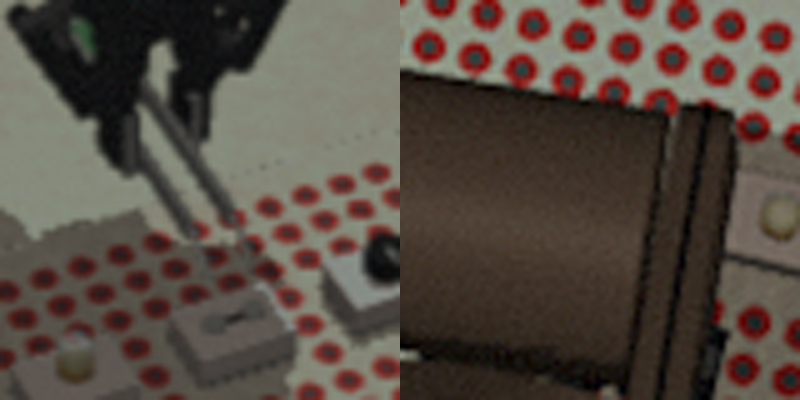

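```bash
python3 -m handwheel '[[[0.023,0,0,0.008,0],[0.023,0,0,0.008,0],[0.023,0,0,0.004,0],[0.023,0,0,0,0],[0.023,0,0,0,0]]]'
python3 - <<'E'
from h import *
S=np.mean([viewer.read_camera('scene').astype(float) for _ in range(6)],0)
c=cv2.resize(np.clip((S[220:280,295:375]-20)*1.6,0,255).astype(np.uint8),(800,600),interpolation=cv2.INTER_CUBIC)
cv2.imwrite('pics/d.png',c)
E
```

```text
time: 14.47
eef_pos: [0.4999, 0.0325, 0.0755]
tcp_rot: [0.994, -0.112, -0.001, -0.0]
contact_force: [0.0, -0.1, -1.0]
opening: 0.269
finger_force: 9.5
```

View pics/d.png

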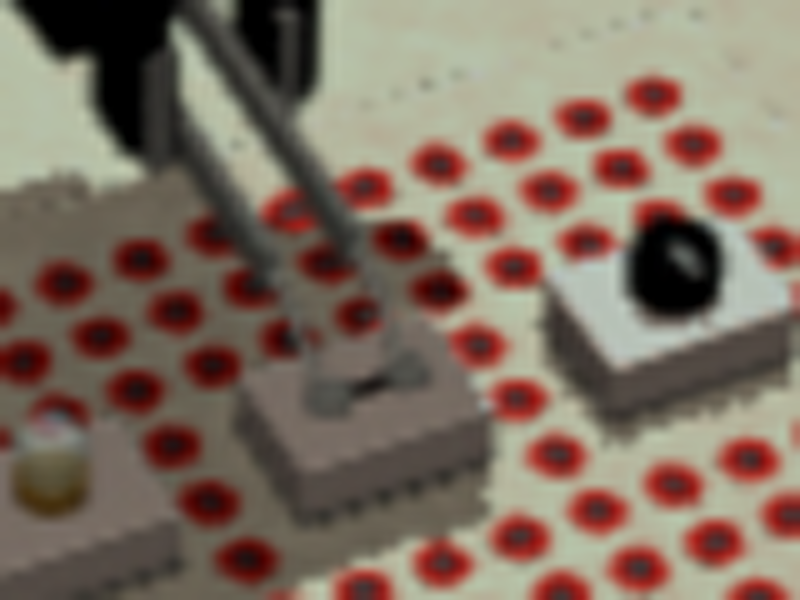

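The studs are at scene px (327.8,259.5) and (335.8,256.8). The tips hover just behind them at about (326.8,257.5) and (334.2,254.5). I'll go lower and compare at close range.

```bash
python3 -m handwheel '[[[0.023,0,0,0.002,0],[0.023,0,0,0.0015,0],[0.023,0,0,0,0],[0.023,0,0,0,0],[0.023,0,0,0,0]]]'
python3 - <<'E'
from h import *
S=np.mean([viewer.read_camera('scene').astype(float) for _ in range(10)],0)
c=cv2.resize(np.clip((S[235:265,315:355]-40)*2.2,0,255).astype(np.uint8),(800,600),interpolation=cv2.INTER_CUBIC)
cv2.imwrite('pics/e.png',c)
E
```

```text
time: 15.18
eef_pos: [0.5005, 0.0325, 0.0728]
tcp_rot: [0.994, -0.112, -0.0, -0.0]
contact_force: [-0.6, 0.4, -0.6]
opening: 0.27
finger_force: 9.5
```

View pics/e.png

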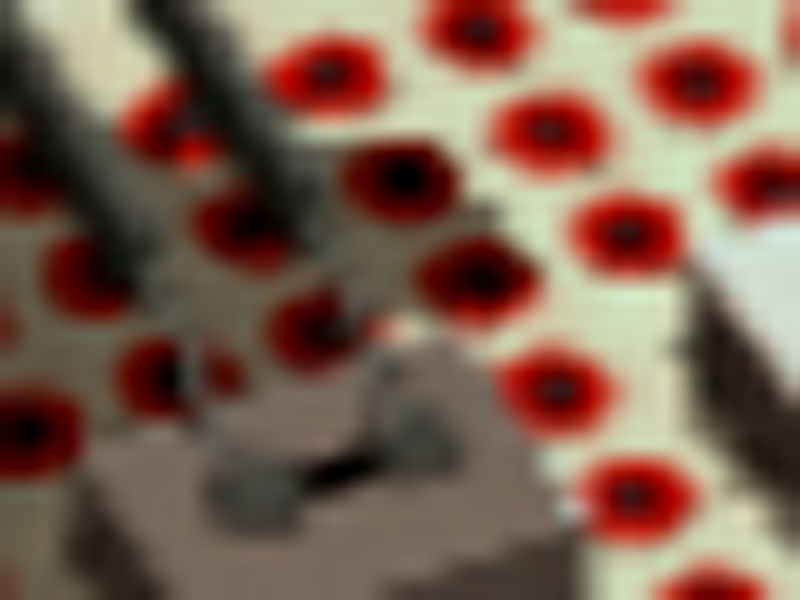

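```bash
cat > av.py <<'E'
from h import *; import sys
np.save(sys.argv[1],np.mean([viewer.read_camera('scene').astype(float) for _ in range(10)],0))
E
python3 av.py A.npy
python3 -m handwheel '[[[0.023,-0.01,0,0,0],[0.023,-0.01,0,0,0],[0.023,-0.005,0,0,0],[0.023,0,0,0,0],[0.023,0,0,0,0],[0.023,0,0,0,0]]]'
python3 av.py B.npy
python3 - <<'E'
from h import *
A=np.load('A.npy');B=np.load('B.npy')
z=lambda I:cv2.resize(np.clip(I[235:265,315:345],0,255).astype(np.uint8),(400,400),interpolation=cv2.INTER_CUBIC)
cv2.imwrite('pics/f.png',np.hstack([z((B-50)*2.2),z(128+(A-B)*4)]))
D=np.abs(A-B).sum(-1); print(np.round((A-B).mean(-1)[246:264,320:342]).astype(int))
E
```

```text
time: 16.68
eef_pos: [0.4763, 0.0381, 0.0731]
tcp_rot: [0.994, -0.112, 0.0, -0.0]
contact_force: [-0.0, 1.3, -0.1]
opening: 0.272
finger_force: 9.5
[[-19  -9  -9  -3   0   0  -1 -14 -32 -22 -25 -49 -51 -48 -42 -40 -44 -48
  -48 -44 -14  -1]
 [-11  -1  -2  -1   1   0   1  -2 -13 -16 -40 -47 -49 -50 -48 -47 -43 -37
  -32 -32 -30  -9]
 [-27  -5  23   5   0   1   0   1   3  -8 -36 -50 -52 -50 -48 -44 -34 -26
  -23 -23 -26 -22]
 [-30 -13  16   0  -2   1   0   2   3   0 -13 -39 -31 -41 -48 -46 -35 -24
  -19 -20 -15  -8]
 [-16  -5   1   3   0   0   0   0   1   1  -3 -13   2 -19 -37 -38 -32 -20
   -6  -9  -3   1]
 [  6   1  -1   2   1  -1   0   0   0   1   0   1  13   6  -2  -1   0   0
    2   1   1   1]
 [  5   7   3   5  26  12   0   1   0   0   0   0  -2   7   1   1   1   1
   -1   0   1   1]
 [  1   1   1   3  34  17   0   0   1   0   1   0   1  -5 -14  -6   1   0
  -11 -12  -4   1]
 [  0   0  -1   4  28  13   0   0   0   0   1   1  -1  -7  -9  -1   2   2
   -6 -34 -24  -4]
 [  1   1   0   0   0  -7  -2   1   0   1   0   1   1  -6  -7  -9 -10  -4
  -10 -38 -35 -14]
 [  0   0   1  -1 -14  -9  -3   0   0   1   1   1   1 -11 -31 -48 -47 -29
  -40 -49 -46 -26]
 [  0   1   0   2   0  -3  -9  -9 -11  -5  -2   1   0 -15 -39 -44 -41 -29
  -42 -48 -49 -45]
 [  0   1   1   1   1  -9 -15 -36 -43 -32 -23 -16 -15 -19 -14  -6 -13 -26
  -43 -48 -48 -46]
 [  0   1   1   2  -1 -25 -40 -44 -44 -37 -29 -31 -37 -44 -39 -23 -37 -46
  -48 -48 -48 -49]
 [  0   1  -7 -10 -10 -12 -17 -27 -27 -20 -40 -47 -48 -48 -48 -46 -48 -49
  -48 -48 -48 -47]
 [  1  -4 -35 -47 -46 -39 -23 -15 -15 -25 -42 -48 -48 -48 -48 -49 -48 -48
  -47 -45 -42 -34]
 [  2  -4 -35 -48 -49 -48 -47 -47 -46 -46 -48 -48 -47 -48 -48 -47 -45 -43
  -35 -23 -12  -4]
 [  0  -1 -21 -41 -48 -48 -48 -48 -48 -48 -48 -48 -48 -45 -43 -36 -24 -11
   -4  -2   1   1]]
```

View pics/f.png

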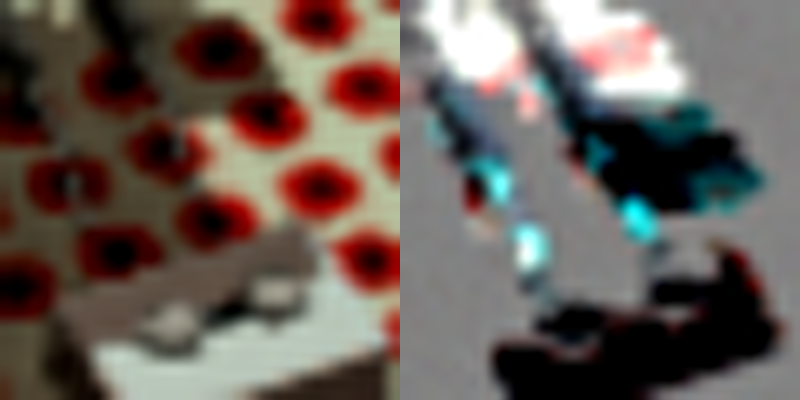

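Run:
```python
from h import *
np.set_printoptions(precision=4,suppress=True)
f=lambda u,v,z:onz('scene',[u/640,v/480],z)[:2]
sl=f(335.6,256.9,.068);sr=f(327.9,259.4,.068)
print(sl,sr,np.linalg.norm(sl-sr))
for z in(.0698,.0708,.0718):
  tl=f(334.2,256,z);tr=f(325.9,257.5,z)
  ax=np.array([[.9748,-.2232],[.2232,.9748]])
  print(z,tl,tr,'tip-stud (fwd,left) mm',ax@(tl-sl)*1e3,ax@(tr-sr)*1e3)
print(f(325.9,257.5,.0708)-np.array([.5005,.0325]))
# expected pixels of tips given FK, tips = TCP+80mm fwd +-9.5
p,F=K('scene')
def proj(w):
    c=R.from_quat(p['attitude']).inv().apply(np.array(w)-p['xyz']); return p['cx']+F*c[0]/-c[2],p['cy']-F*c[1]/-c[2]
fw=np.array([.9748,-.2232]);lf=np.array([.2232,.9748])
for s in(1,-1): print('FK tip',proj([*(np.array([.5005,.0325])+.08*fw+s*.0095*lf),.0708]), proj([*(np.array([.5005,.0325])+.067*fw+s*.0095*lf),.0758]))
```

```text
[0.5828 0.0216] [0.5786 0.0034] 0.01865803289992369
0.0698 [0.5802 0.0197] [0.5728 0.0025] tip-stud (fwd,left) mm [-2.1661 -2.3961] [-5.4576 -2.2202]
0.0708 [0.581  0.0191] [0.5736 0.0018] tip-stud (fwd,left) mm [-1.2769 -2.8757] [-4.5649 -2.6803]
0.0718 [0.5817 0.0184] [0.5743 0.0012] tip-stud (fwd,left) mm [-0.3877 -3.3552] [-3.6722 -3.1405]
[ 0.0731 -0.0307]
FK tip (np.float64(335.81554479462164), np.float64(254.95606315435492)) (np.float64(333.2332772114183), np.float64(249.53548575008088))
FK tip (np.float64(327.99243280077354), np.float64(257.51636137265183)) (np.float64(325.42762433879005), np.float64(252.06297067831184))
```

```bash
cat >> h.py <<'E'
p_,F_=K('scene')
def proj(w):
    c=R.from_quat(p_['attitude']).inv().apply(np.array(w)-p_['xyz']); return np.array([p_['cx']+F_*c[0]/-c[2],p_['cy']-F_*c[1]/-c[2]])
E
python3 - <<'E'
from h import *
np.set_printoptions(precision=2,suppress=True)
yaw=np.radians(-12.87);fw=np.array([np.cos(yaw),np.sin(yaw)]);lf=np.array([-fw[1],fw[0]])
g=lambda c:(c[...,1]>c[...,2]+18)&(c[...,1]>c[...,0]+8)
P=lambda t,x,y,z:proj([*(np.array(t)+x*fw+y*lf),z])
for n,t,zc in(('A',[.5005,.0325],.0708),('B',[.4763,.0381],.0711)):
    I=np.load(n+'.npy').astype(np.float32)
    print(n,'disp fk',P(t,-.066,0,zc+.02),blob(I,(280,180,40,40),g), 'd/left mm',P(t,-.066,.001,zc+.02)-P(t,-.066,0,zc+.02),'d/fwd',P(t,-.065,0,zc+.02)-P(t,-.066,0,zc+.02),'d/up',P(t,-.066,0,zc+.021)-P(t,-.066,0,zc+.02))
    for s in(1,-1):print('arm',[P(t,x,s*.0095,zc+.02) for x in(.03,.06)])
    for v in (238,241,244):print(v,np.round(I.mean(-1)[v,300:340]).astype(int))
for nm in('tip_left','tip_right','grip','pivot'):
    L=[]
    for k in range(5):
        viewer.read_camera('scene'); L+=[(round(r['confidence'],2),*np.round(np.array(r['xy'])*[640,480],1)) for r in viewer.pinpoint('scene',nm)[:2]]
    print(nm,*[tuple(map(float,l)) for l in L])
t=[.4763,.0381]
print('fk tips',P(t,.08,.0095,.0711),P(t,.08,-.0095,.0711),'grip',P(t,0,0,.0851),'piv',P(t,-.07,0,.0851))
E
```

```text
A disp fk [304.06 209.53] (array([301.12, 209.31]), np.float64(11.453125)) d/left mm [ 0.39 -0.12] d/fwd [0.18 0.26] d/up [-0.   -0.33]
arm [array([326.  , 234.06]), array([332.03, 242.56])]
arm [array([318.24, 236.5 ]), array([324.19, 245.07])]
238 [ 82  81  79  87 116 111 106 104  89  69  63  66  75  70  54  50  65  79
 112 127 129 130 123  84  51  57  71  92  90  74  63  56  57  72 114 128
 128 118  99  97]
241 [ 80  80  79  78  79  80  81  82  83  82  80  80  81  81  78  62  49  53
  67  77  82  74  51  51  59  52  48  58  72  94 115 122 121 120 122 123
 123 129 129 107]
244 [ 79  79  78  78  79  80  72  58  48  47  53  72  80  72  55  44  40  46
  48  54  69  76  79  78  78  75  63  50  48  55  60  70  59  44  38  36
  37  58 110 126]
B disp fk [299.66 203.12] (array([296.78, 202.79]), np.float64(9.796875)) d/left mm [ 0.39 -0.11] d/fwd [0.18 0.25] d/up [-0.   -0.33]
arm [array([321.16, 227.1 ]), array([327.05, 235.4 ])]
arm [array([313.47, 229.48]), array([319.28, 237.85])]
238 [ 83  82  79  87 115 109 104 102  90  82  80  79  77  61  49  57  69  75
  76  78  78  79  69  54  51
[... 624 characters left out ...]
ht (0.66, 323.8, 253.9) (0.57, 380.9, 151.8) (0.58, 333.1, 277.6) (0.45, 381.4, 153.6) (0.61, 320.4, 251.6) (0.57, 380.8, 152.9) (0.62, 322.5, 253.8) (0.33, 360.7, 254.1) (0.62, 320.8, 252.6) (0.45, 382.2, 151.7)
grip (0.85, 363.9, 164.6) (0.81, 307.9, 222.1) (0.75, 361.2, 167.5) (0.57, 309.7, 219.7) (0.92, 361.5, 164.8) (0.74, 308.3, 222.9) (0.83, 308.7, 225.1) (0.7, 362.5, 163.8) (0.54, 308.7, 221.9)
pivot (0.9, 354.1, 174.4) (0.55, 300.9, 204.4) (0.78, 355.1, 178.3) (0.69, 296.4, 199.6) (0.86, 356.5, 176.3) (0.74, 327.6, 249.5) (0.79, 354.0, 176.8) (0.63, 299.9, 201.0) (0.61, 298.7, 202.1) (0.6, 354.4, 174.9)
fk tips [330.81 247.65] [323.06 250.15] grip [311.62 222.17] piv [298.98 204.09]
```

```bash
python3 -m handwheel '[[[0.023,0.004,0,-0.01,0],[0.023,0.008,-0.001,-0.01,0],[0.023,0.005,-0.001,0,0],[0.023,0,0,0,0],[0.023,0,0,0,0],[0.023,0,0,0,0]]]'
python3 av.py C.npy
python3 -m handwheel '[[[0.023,0.003,0,0.01,0],[0.023,0.003,0,0.007,0],[0.023,0.0035,0,0.003,0],[0.023,0,0,0,0],[0.023,0,0,0,0],[0.023,0,0,0,0]]]'
python3 av.py D.npy
python3 - <<'E'
from h import *
C=np.load('C.npy');D=np.load('D.npy')
print('D-C');print(np.round((D-C).mean(-1)[246:264,320:342]).astype(int))
print('C');print(np.round(C.mean(-1)[252:264,322:342]).astype(int))
z=lambda I:cv2.resize(np.clip(I[240:265,318:343],0,255).astype(np.uint8),(400,400),interpolation=cv2.INTER_CUBIC)
cv2.imwrite('pics/g.png',np.hstack([z((D-50)*3),z(128+(D-C)*8)]))
E
```

```text
time: 19.68
eef_pos: [0.4929, 0.0363, 0.0926]
tcp_rot: [0.994, -0.112, -0.0, -0.0]
contact_force: [-0.1, 0.1, -1.0]
opening: 0.27
finger_force: 9.5
time: 20.68
eef_pos: [0.5025, 0.0341, 0.0728]
tcp_rot: [0.994, -0.112, -0.0, -0.0]
contact_force: [0.0, 0.6, -0.4]
opening: 0.273
finger_force: 9.5
D-C
[[-19 -25 -15  -4 -12  -8   1   1   1   1  -8  -6  -5  -4   7   5   1   1
    2  -7 -31 -16]
 [  1  -3 -10 -15  -7  -4  -2  -1   1  -1 -10 -14  -4   2   6   2   1   1
    1   1 -10 -30]
 [  3   8   5  -4   4   3   1   0   0   0  -3  -3  -4  -4   0   0   1   1
   -4  -2 -12 -28]
 [  2   2   0  -2   5   3   4   2   1   0   0  -3 -11  -5  -1  -9 -12 -10
  -17 -15 -17 -22]
 [  0   0  -4  -9  -1   5   6   1   1   0  -1 -16 -19  -5 -12 -38 -35 -27
  -19 -15 -14  -4]
 [  0   0   0  -1  -2   0   0   0   1   0  -1 -17 -17 -10 -19 -34 -18 -14
   -9  -2   1   0]
 [  1   0  -1  -1  -1  18   8   1   0   0  -1 -12 -15 -13 -13  -8  -1  -1
  -12  -6   0   1]
 [  1   1   0   0   4  30  14   1   0   1   1  -1  -1   0  -4  -8  -3   1
   -2  -9  -5   0]
 [  0   0   0   1   1   8  10   2   1   0   0   1   1   
[... 1197 characters left out ...]
  87  87
   91  76]
 [ 86  87  86  88  88  87  87  87  88  88  84  76  72  71  71  75  84  87
   90  95]
 [ 88  88  88  87  86  83  82  84  83  81  63  58  66  70  69  66  81  86
   90 117]
 [ 87  87  87  82  75  71  71  66  54  41  36  47  62  67  68  71  83  87
   86  93]
 [ 87  87  86  75  69  70  70  67  53  55  68  81  82  80  85  86  87  87
   86  91]
 [ 88  88  87  74  67  69  68  66  79  86  88  89  88  87  88  88  87  88
   87  91]
 [ 86  88  87  81  73  69  70  71  83  88  88  88  88  88  87  88  89  88
   86  86]
 [ 79  87  89  88  87  87  87  87  88  88  88  88  88  89  88  87  88  86
   76  69]
 [ 72  84  88  88  88  88  88  88  88  88  89  88  87  89  86  75  70  69
   67  67]]
```

View pics/g.png

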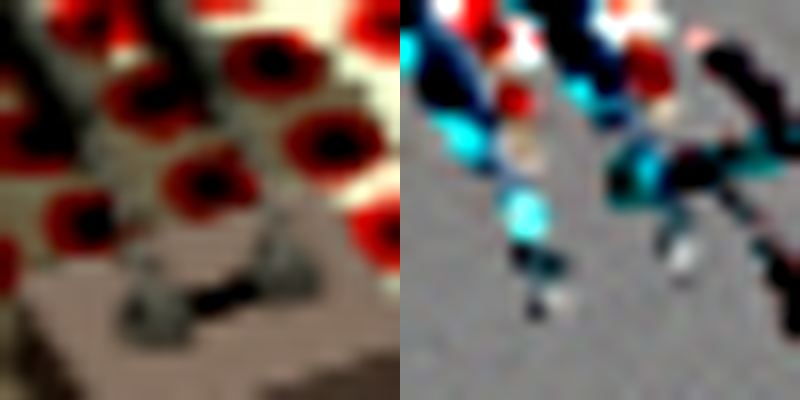

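The picture shows both tips clearly. Their bottoms are at scene px (327.2,259.5) and (335.6,257.1), about 2.8 mm above the studs, whose centres are (327.7,259.3) and (335.6,256.7). They need to go about 2 mm back and 1 mm left, then down.

```bash
python3 -m handwheel '[[[0.023,-0.001,-0.0005,0,0],[0.023,-0.001,-0.0005,0,0],[0.023,0,0,0.001,0],[0.023,0,0,0.0005,0],[0.023,0,0,0,0],[0.023,0,0,0,0],[0.023,0,0,0,0]]]'
python3 av.py E.npy
for i in 1; do python3 -m handwheel '[[[0.023,0,0,0.0005,0],[0.023,0,0,0,0],[0.023,0,0,0,0],[0.023,0,0,0,0]]]'; python3 -c "
from h import *
print(get_state()['contact_force'],get_state()['wrist_torque'])"; done
python3 -m handwheel '[[[0.023,0,0,0.0005,0],[0.023,0,0,0,0],[0.023,0,0,0,0],[0.023,0,0,0,0]]]'
python3 - <<'E'
from h import *
s=get_state();print(s['wrist_torque'])
C=np.load('C.npy');D=np.load('E.npy')
print(np.round((D-C).mean(-1)[252:264,323:340]).astype(int))
E
```

```text
time: 21.77
eef_pos: [0.5007, 0.0355, 0.0713]
tcp_rot: [0.994, -0.112, 0.0, -0.0]
contact_force: [1.0, 0.1, 1.1]
opening: 0.271
finger_force: 9.5
time: 22.6
eef_pos: [0.5006, 0.0355, 0.0708]
tcp_rot: [0.994, -0.112, -0.0, 0.0]
contact_force: [0.0, -0.3, -2.0]
opening: 0.272
finger_force: 9.5
[ 0.00773819 -0.28331697 -2.02014958] [ 0.02478162 -0.025775   -0.01742837]
time: 22.93
eef_pos: [0.5007, 0.0355, 0.0703]
tcp_rot: [0.994, -0.112, -0.0, -0.0]
contact_force: [-0.1, 0.3, -0.9]
opening: 0.273
finger_force: 9.5
[-0.04530871 -0.00345682  0.02452124]
[[ -1  -1  19   9   1   0   0   0 -11  -7  -9 -13  -5   0  -3 -13  -7]
 [  0   4  30  15   2   0   0   1  -1   0   0  -4  -9  -4   0  -2  -9]
 [  0   0   6   9   3   1   0   0   0   1   0  -7  -6  -2   0   0   0]
 [ -1  -2 -12  -6  -3  -1   1   1   0   0   0  -7   6   5   0   0   0]
 [  1   1 -10  -9 -17  -7   0   0   0   0   1   0   7   1  -1   1   1]
 [  1   0   0  -2  -4  -1   0   1   1   0   1   0  -5  -3   0   0   1]
 [  0   0   1  -2   5   3   1   0   0   0   0   0   0   0   0   0   0]
 [  0   1   0  -6  -3   0   0   1   0   0   1   0   1   1   1   0   0]
 [  0   0   0   0   0   0   0   0   0   0   0   1   0   1   0   1   0]
 [  1   1   0   0   1   1   0   0   0   0   0   1   0   1   0   0   1]
 [  0   0   0   0   0   0   1   0   0   1   1   0   0   0   0   0   0]
 [  0  -1   0   0   0   0   0   0   1   0   1   0   0   0   1   0  -1]]
```

```bash
python3 -m handwheel '[[[0.023,-0.0004,-0.0005,0,0],[0.023,0,0,0.0003,0],[0.023,0,0,0,0],[0.023,0,0,0,0]]]'
python3 -m handwheel '[[[0.023,0,0,0.0004,0],[0.023,0,0,0,0],[0.023,0,0,0,0],[0.023,0,0,0,0]]]'
python3 -m handwheel '[[[0.023,0,0,0.0003,0],[0.023,0,0,0,0],[0.023,0,0,0,0],[0.023,0,0,0,0]]]'
python3 - <<'E'
from h import *
s=get_state();print(s['wrist_torque'],s['contact_force'])
E
```

```text
time: 23.27
eef_pos: [0.5004, 0.0361, 0.07]
tcp_rot: [0.994, -0.112, -0.0, -0.0]
contact_force: [-0.8, 0.6, -0.5]
opening: 0.275
finger_force: 9.5
time: 23.6
eef_pos: [0.5004, 0.0361, 0.0696]
tcp_rot: [0.994, -0.112, -0.0, 0.0]
contact_force: [-0.6, -0.5, -0.2]
opening: 0.272
finger_force: 9.2
time: 23.93
eef_pos: [0.5005, 0.0361, 0.0694]
tcp_rot: [0.994, -0.112, 0.0, -0.0]
contact_force: [-0.0, -0.1, -0.6]
opening: 0.269
finger_force: 9.1
[ 0.01266772 -0.04635612 -0.01382075] [-0.03742788 -0.08077272 -0.5897296 ]
```

```bash
cat > fz.py <<'E'
from h import *; import sys
I=0;f=[];t=[];w=[]
for k in range(8):
    I=I+viewer.read_camera('scene').astype(float);s=get_state();f.append(s['contact_force']);t.append(s['wrist_torque']);w.append((s['finger_force'],s['opening']*85.4,s['eef_pos'][2]*1e3))
np.set_printoptions(precision=3,suppress=True)
print(s['time'],np.mean(f,0),np.std(f,0)/8**.5,np.mean(t,0),np.mean(w,0))
print(np.round((I/8-np.load('C.npy')).mean(-1)[252:264,323:340]).astype(int))
E
python3 fz.py; python3 -m handwheel '[[[0.023,0,0,0.0003,0],[0.023,0,0,0,0],[0.023,0,0,0,0]]]'; python3 fz.py
```

```text
24.3333 [-0.24   0.067  0.243] [0.252 0.166 0.128] [-0.024 -0.058  0.017] [ 9.142 23.23  69.383]
[[  0   1  13   1  -2   0   1   0 -12 -14  -5 -12 -14  -3  -2 -12  -6]
 [ -1   1   9  16   6   1   1   1   0  -1   0 -10  -9  -3   0  -2  -9]
 [  1  -1   1  19   6   0   0   0   0   1   0 -10  -7  -9  -3   0   0]
 [ -1   0   0  -2 -11  -4   0   1   0   0   1   0   3   0   0   0   0]
 [  0   1   0  -9  -9  -3   0   1   0   0   1   0  -1   3   2   0   1]
 [  1   0   0 -10  -4  -1   0   1   0   0   0   0   0   1   1   0   1]
 [  1   1   1   0   6  -4  -4  -1   0   0  -1   1   1   0   0   0   1]
 [  1   0   0   0  -1  -3  -1   0   0   0   1   0   1   1   1   1   0]
 [  1   0   1   1   0   0   0   1   1   0   0   0   1   1   0   1   0]
 [  1   1   0   0   1   0   0   0   0   1   0   1   1   1   0   0   1]
 [ -1   0   0   1   1   0   1   0   0   1   1   0   0   0   0   1   0]
 [  1   0   0   0   1   1   1   1   0   0   0   1   0   0   1   0   0]]
time: 24.58
eef_pos: [0.5004, 0.0361, 0.069]
tcp_rot: [0.994, -0.112, 0.0, 0.0]
contact_force: [-0.1, 0.2, 0.2]
opening: 0.274
finger_force: 9.0
24.98
[... 244 characters left out ...]
 -2  16   5   0   0   0   0   1   1  -1  -3 -15  -6   0   0]
 [  0  -1   0  -2  -9  -3   0   0   0   0   1   0  -1  -2   0   1   0]
 [  0   1   0  -8  -9  -3   0   0   0   0   0   0  -2   5   4   1   1]
 [  0   0  -1 -11  -4   0   0   1   0   0   0   1  -1   1   1   0   1]
 [  0   0   1   0   6  -2  -2   0   0   0   0   0   1   0   0  -1   0]
 [  0   0   0   0  -1  -2  -1  -1   0   1   1  -1   1   0   0   1   0]
 [  1   0   0   0   0   0  -1   0   0   0   0   0   0   0   1   1   0]
 [  1   1   0   1   1   0   0   0   0   1   0   1   0   1   0   0   1]
 [  0   0   0   1   1   0   0   0   0   0   0   0   0   0   1   1   0]
 [  0   0   1   0   0   0   0   0   0   0   1   1   0   0   0   0   0]]
```

```bash
python3 -m handwheel '[[[0.023,0,0,0.0002,0],[0.023,0,0,0,0],[0.023,0,0,0,0],[0.023,0,0,0,0],[0.023,0,0,0,0],[0.023,0,0,0,0],[0.023,0,0,0,0],[0.023,0,0,0,0],[0.023,0,0,0,0],[0.023,0,0,0,0],[0.023,0,0,0,0],[0.023,0,0,0,0]]]'; python3 fz.py
python3 -m handwheel '[[[0.023,0,0,0,0],[0.023,0,0,0,0],[0.023,0,0,0,0],[0.023,0,0,0,0],[0.023,0,0,0,0],[0.023,0,0,0,0],[0.023,0,0,0,0],[0.023,0,0,0,0],[0.023,0,0,0,0],[0.023,0,0,0,0],[0.023,0,0,0,0],[0.023,0,0,0,0]]]'
python3 -m handwheel '[[[0.023,0,0,0,0],[0.023,0,0,0,0],[0.023,0,0,0,0],[0.023,0,0,0,0],[0.023,0,0,0,0],[0.023,0,0,0,0],[0.023,0,0,0,0],[0.023,0,0,0,0],[0.023,0,0,0,0],[0.023,0,0,0,0],[0.023,0,0,0,0],[0.023,0,0,0,0]]]'; python3 fz.py
```

```text
time: 25.98
eef_pos: [0.5004, 0.0361, 0.0688]
tcp_rot: [0.994, -0.112, 0.0, -0.0]
contact_force: [1.2, -0.1, -0.2]
opening: 0.275
finger_force: 8.7
26.3833 [0.33  0.422 0.191] [0.13  0.121 0.109] [ 0.034 -0.099  0.035] [ 8.749 23.033 68.832]
[[  0   0  11   3   0   0   1   0 -12 -15  -5 -17 -13  -3  -2 -13  -7]
 [ -1   0   8  20   6   1   0   0   0   0  -1 -10  -4  -2   0  -3  -9]
 [  0  -1  -1  15  -2  -3   0   0   1   0   1   0  -2 -11  -5   0   0]
 [ -1   0   0  -3  -7  -2   0   1   1  -1   1   1   0   0   0   0   0]
 [  1   1   0  -8  -1   1   1   1   0   0   1  -1  -4   8   5   1   1]
 [  0   1  -1 -15  -6   0   0   1   0   0   0   0   0   1   1   0   1]
 [  1   1   1   0   5   0  -2   0   0   1  -1   1   1   0   0   0   1]
 [  1   1   0   0  -1  -2  -1   0   0   0   1   0   1   0   0   1   1]
 [  0   0   0   1   0   0   0   0   1   0   0   0   1   0   1   1   1]
 [  1   1   0   0   1   0   1   0   0   0   0   0   0   0   0   0   1]
 [  0   0   0   1   0   0   0   0   0   0   0   0   0   1   0   0   0]
 [  0   0   1   0   0   1   1   0   0   0   1   1   0   0   1   0   0]]
time:
[... 537 characters left out ...]
 -1  14  -3  -3   0   0   0   1   1  -1  -2 -11  -4   0   0]
 [ -1   0   0  -4  -9  -3   1   0   0   0   1   1   0   1   1   0   0]
 [  0   1   0 -10  -9  -2   0   1   0  -1   1  -1  -3  10   5   1   1]
 [  1   0  -1 -14  -6   0   0   0   1   0   1   0  -1   1   1   0   1]
 [  1   0   1   0   5   0  -1   0   0   0  -1   0   1   0   1   0   0]
 [  0   0   0   0  -1  -1  -1   0   0   0   0   0   1   0   1   0   1]
 [  0   0   0   1   0   0   0   0   0   0   0   1   1   1   1   1   0]
 [  1   1   0   1   1   0   0   0   0   0   0   1   0   1   0   0   0]
 [  0   0   0   0   0   0   0   0   0   0   0   0   0   0   0   1   0]
 [  1  -1   1   0   0   1   0   0   0   0   1   0   0   0   0   0   0]]
```

```bash
python3 -c "
from plant import sign_off
print(sign_off())"
```

```text
the job is handed in; nothing more can be done
None
```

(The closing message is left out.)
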